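# Set out the chopping board for making a sauce

### The arm

A 7-joint arm with a two-finger parallel gripper is mounted at the origin on a cart in front of the work surface, level with it; the furniture and walls round the work are solid. World frame = base frame: x ahead of the robot, y to its left, z up, the work surface at z = 0. Lengths are in m, angles in rad, forces in N, time in s.
With the tool pointing down it reaches from about 0.4 to 0.85 m from the base axis. Payload 4.4 kg.
Tool frame: the origin (TCP) lies midway between the tips of the shut fingers; the grasp point (between the pads) lies 19 mm behind it; z points along the fingers, y is the line along which they close (so a half turn about z gives the same grasp; the last joint's range is limited). The gripper opens to 94 mm and grips with 3 to 60 N. Pads are 16 mm wide; open, the fingers measure 119 mm over their backs; the gripper's body (75 mm by 177 mm) begins 78 mm behind the grasp point.
Start: joints at [-1.173, 0.628, 0.038, 1.517, -0.027, 0.996, -0.02], TCP at [0.291, 0.581, 0.205] pointing down, gripper open.
Joint ranges: [-3.06, 3.06], [-0.37, 2.12], [-1.25, 1.32], [0.18, 2.47], [-1.1, 4.24], [0.23, 1.98], [-2.94, 2.94]. Speed limits (rad/s): [2.57, 2.57, 3.14, 3.14, 3.14, 3.14, 3.14].

### API

Orientations are given as a unit quaternion [x, y, z, w].
In Python, from cell import arm, cams gives the robot as it stands. The module is installed in compiled form; this text tells all that it offers.
- The arm moves only by the tool jog_arm, never from a script. Its argument "motion" is a list that holds one entry, the list of rows, each a list of 4 numbers: the shift along the world's x, y, z in m, then the turn about the world's z in rad. In form: [[[tx, ty, tz, yaw], ...]]. A call has 1 to 20 rows; each row is the pose to reach, as a shift and turn from the pose commanded when the call began; what a row does not reach only later rows make up. A row lasts 1/10 s, in which the tool goes at most 50 mm and 8.59 degrees, less where a joint would pass 70% of its speed; a pose out of reach is approached as far as the arm can. A call with a gripper value outside its range is refused whole. "grip" is the finger opening in m, from 0 to 0.094, set as the call begins (left out, the last holds). The fingers move at their own pace and stop on an object; "grip_force" is the grip in N (left out, the last holds). Time passes only in rows, so rows that repeat a pose let the fingers close. It gives the time, the measured TCP pose, the force, the opening and the grip force at its end, in the units of the state.
- arm.sense(): the state, without advancing time (a new reading comes with each control period).
- cams.snapshot(name): name is "scene" or "side" or "wrist"; returns a dict with "image" (480x640x3 uint8, blue, green, red), "range_z" (480x640 float32, m along the optical axis (not along the pixel's ray), 0 where there is no reading), "camera_matrix" (3x3 intrinsics, pixels), "R" (3x3) and "t" (3): a world point X has camera coordinates R X + t. Camera axes: x right, y down, z forward; pixel columns grow to the right and rows downward; lengths in m; the calibration is good to about 2 mm. The wrist camera is an equidistant fisheye: a pixel r from the principal point sees the ray r / f radians off the axis. A picture is of the moment at which its call begins.
- arm.hand_in(): hands the job in; it is judged then, once.
The state is a dict: "t": time; "joint_positions": joint angles; "joint_velocities": joint speeds; "joint_efforts": joint torques, N m; "position": TCP position; "tcp_rot": TCP orientation; "wrist_force": force on the tool from outside, world axes, zero at the start; "torque": the same for the moment, N m; "finger_gap": finger opening in m; "grasp_force": force on a finger pad.
Only numpy, scipy, OpenCV 4.12 (cv2) and the standard library are available. Lean on these libraries where they do the work, as an engineer would, in place of code of your own. Each camera call takes 0.05 s, during which the arm holds its last target. There are 200 camera calls.

### The job

Set out the chopping board for making a sauce: stand the tin in the middle of the board with the kitchen timer centred on top of it, where it can be seen; on the board's lengthwise centre line stand the salt shaker 10 cm to the left of the tin and the pepper mill 10 cm to its right, and stand the spice jar 8 cm straight behind the tin (distances centre to centre, square to the board; left and behind as seen from the robot). Everything on the board stands upright and is let go, and the other things on the worktop stay where they are.

Things in the scene. Friction and masses are not known exactly. Their poses are not given: they have to be found in the camera images.
- board: oak-brown chopping board lying flat and fixed on the worktop, 230 x 340 x 22 mm. Origin: centre of its underside; its top is 22 mm above. Its x axis (230 mm) points away from the robot ('behind'), its y axis (340 mm, the lengthwise direction) to the robot's left; it lies turned by up to 13 degrees either way. Behind it, from 0.68 m ahead of the base axis, stand a fixed kettle and toaster.
- tin: food tin with a printed paper wrapper and bare metal ends, upright cylinder 57 mm in diameter, 72 mm tall, flat top. Origin: centre of its underside, z up.
- timer: cream wind-up kitchen timer, round, 66 mm in diameter and 61 mm tall, flat underside; widest 26 mm up. Its ribbed upper half does not turn here. Origin: centre of its underside, z up.
- salt: clear salt shaker with a grey domed top, round, 44 mm in diameter up to 74 mm, 90 mm tall in all. Origin: centre of its underside, z up.
- mill: turned wooden pepper mill, round, 58 mm in diameter at the foot, head 49 mm in diameter from 123 to 159 mm with a small metal knob above; 170 mm tall in all. The head does not turn here. For grasping, the part below the head narrows evenly from 58 mm to the head. Origin: centre of its underside, z up.
- jar: glass spice jar with a red cap, round, 45 mm in diameter, 106 mm tall (cap from 85 mm up). Origin: centre of its underside, z up.
- lemon: yellow lemon lying on the worktop, 77 x 51 x 52 mm; bystander, leave alone. Origin: centre of its underside, x along its length.
- cup: small cream espresso cup, 59 mm across, 84 mm with its handle, 56 mm tall; bystander, leave alone. Origin: underside, middle of the cup with its handle; the handle points to -y. Behind it stands a fixed ice maker, 0.38 m tall: it begins 0.60 m ahead of the base axis and reaches from 0.18 to 0.5 m to its right; keep the gripper clear of it.
- garlic: garlic bulb, 56 mm across and 56 mm tall; bystander, leave alone. Origin: centre of its underside.
- tea_box: upright cardboard tea box, 69 x 71 x 122 mm; bystander, leave alone. Origin: centre of its underside.
Not all that is in view belongs to the job. What is shaped like the timer but turquoise is not meant.

How it is judged:
By the outcome, as a careful person would: the job done as asked, in the order asked, and still so for the second after the job is handed in, with the robot touching nothing.
It also fails if it takes over 138 s, if anything falls off the work surface, if the arm or the gripper's body presses on something with over 40 N, if the wrist force passes 120 N, or if a joint passes its speed limit or range.

## Working session

There is one attempt and no reset: what is moved stays moved. The work goes in short steps, Python scripts to look and compute and a tool call to move; the robot and the scene stay as the last step left them, time stands still between calls to the robot, and variables do not carry over. Pictures are saved under pics/ and viewed, at most 14 in all, crops included, and the job is handed in when it is done.

Besides the shell and the picture viewer there is one more tool, called after ">>>" in YAML: its name, and indented under it one key for each argument. jog_arm: Moves the arm, as the interface text tells. Its arguments: {"type":"object","properties":{"motion":{"type":"array"},"grip":{"type":"number"},"grip_force":{"type":"number"}},"required":["motion"]}

```bash
mkdir -p pics
cat > h.py <<'E'
from cell import arm, cams
import numpy as np, cv2
def snap(n,f=None):
    s=cams.snapshot(n)
    if f: cv2.imwrite('pics/'+f,s['image'])
    return s
def cloud(s):
    K=s['camera_matrix'];z=s['range_z'];v,u=np.mgrid[:480,:640]
    P=np.stack([(u-K[0,2])/K[0,0]*z,(v-K[1,2])/K[1,1]*z,z],-1)
    return (P-s['t'])@s['R']
def ray(s,u,v):
    K=s['camera_matrix'];d=np.array([(u-K[0,2])/K[0,0],(v-K[1,2])/K[1,1],1.])
    return -s['R'].T@s['t'], s['R'].T@d
def onplane(s,u,v,h):
    o,d=ray(s,u,v);return o+d*(h-o[2])/d[2]
E
python3 - <<'E'
from h import *
for n in('scene','side'):
    s=snap(n,n+'0.png');np.savez(n+'0.npz',**s)
    print(n,s['camera_matrix'].round(1).tolist(),(-s['R'].T@s['t']).round(3),s['R'][2].round(2))
print(arm.sense())
E
```

```text
scene [[515.3, 0.0, 315.2], [0.0, 515.3, 247.1], [0.0, 0.0, 1.0]] [-0.387 -0.741  0.768] [ 0.64  0.54 -0.55]
side [[481.3, 0.0, 320.9], [0.0, 481.3, 234.9], [0.0, 0.0, 1.0]] [-0.08  -0.491  1.129] [ 0.41  0.37 -0.83]
{'t': 0.1, 'joint_positions': array([-1.17282701,  0.6292356 ,  0.03841927,  1.5182496 , -0.02693133,
        0.99627491, -0.0199792 ]), 'joint_velocities': array([-0.0009159 , -0.00190763, -0.00066742, -0.00149212,  0.00127083,
        0.00153428,  0.00035095]), 'joint_efforts': array([ 3.99204378e-03, -5.50800490e+01,  1.14786867e+00, -1.87120736e+01,
       -5.21150697e-02,  1.91991002e-02,  3.17931733e-05]), 'position': array([0.2904772 , 0.58083278, 0.20466319]), 'tcp_rot': array([ 2.29773529e-01,  9.73243774e-01, -8.09225441e-04, -1.61498240e-04]), 'wrist_force': array([-0.34229838,  0.10948744,  0.48908191]), 'torque': array([-0.03758526, -0.02516461, -0.02016833]), 'grasp_force': 0.0, 'finger_gap': 0.0939661589343811}
```

View pics/scene0.png

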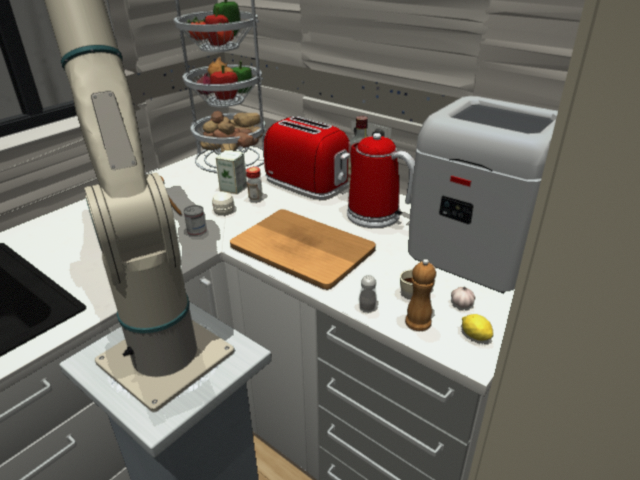

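View pics/side0.png

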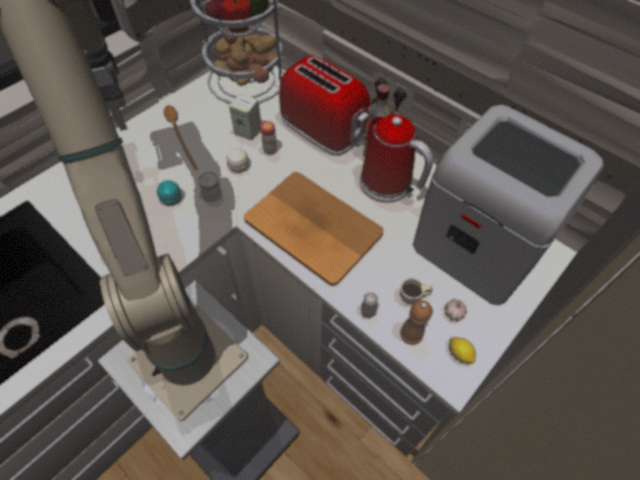

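The scene view shows the tin at (195,221), the cream timer at (223,203), the jar at (254,185), the salt at (368,293) and the mill at (421,295). Bystanders there are the cup at (407,285), garlic at (463,297), lemon at (477,327) and tea box at (231,172).

The side view shows the tin at (209,185), the cream timer at (237,160), the turquoise decoy at (168,192), the jar at (268,138), the salt at (370,303), the mill at (414,323) and the board at (313,227).

Lookalikes, each chosen by its description:
- **Timer:** cream at side (237,160), against turquoise at (168,192), garlic at (456,308) and cup at (412,290).
- **Jar:** red cap at (268,138), against the bottle by the kettle at (382,95).

```bash
cat > m.py <<'E'
from h import *
from scipy.optimize import least_squares
S={n:dict(np.load(n+'0.npz')) for n in('scene','side')}
B={'tin':((182,203,208,237),(195,170,223,203),.0285),'timer':((210,190,236,216),(224,147,250,173),.033),
'jar':((245,165,264,203),(257,120,279,155),.0225),'salt':((357,273,380,313),(360,289,381,319),.022),
'mill':((404,258,438,332),(399,297,434,346),.029),'cup':((398,268,416,300),(397,276,432,306),.0295),
'garlic':((448,284,478,310),(442,297,470,323),.028),'tea':((216,150,246,194),(228,95,261,137),.035),'lemon':((458,311,496,344),(445,334,478,365),.03)}
for k,(a,b,r) in B.items():
    for n,(u0,v0,u1,v1) in(('scene',a),('side',b)):
        s=S[n];P=cloud(s)[v0:v1,u0:u1].reshape(-1,3);P=P[s['range_z'][v0:v1,u0:u1].ravel()>0]
        P=P[(P[:,2]>.012)&(P[:,2]<.2)]
        m=np.median(P[:,:2],0);P=P[np.hypot(*(P[:,:2]-m).T)<.06]
        zt=np.percentile(P[:,2],98)
        Q=P[(P[:,2]<.06)&(P[:,2]>.012)] if k!='mill' else P[(P[:,2]>.125)&(P[:,2]<.155)]
        rr=.0245 if k=='mill' else r
        o=(-s['R'].T@s['t'])[:2]; d=m-o;d/=np.linalg.norm(d)
        f=least_squares(lambda c:np.hypot(*(Q[:,:2]-c).T)-rr,m+d*.02,loss='soft_l1',f_scale=.002)
        T=P[P[:,2]>zt-.008]
        print(k,n,len(P),'ztop %.3f'%zt,'circ',f.x.round(4),'rms %.4f'%np.sqrt(np.mean(f.fun**2)),'topmean',T[:,:2].mean(0).round(4))
for n in S:
    s=S[n];P=cloud(s);h=cv2.cvtColor(s['image'],cv2.COLOR_BGR2HSV)
    m=(h[...,0]>8)&(h[...,0]<24)&(h[...,1]>100)&(abs(P[...,2]-.022)<.012)&(abs(P[...,0]-.55)<.3)
    m=cv2.morphologyEx(m.astype(np.uint8),cv2.MORPH_OPEN,np.ones((3,3)))
    c=max(cv2.findContours(m,0,1)[0],key=cv2.contourArea)[:,0]
    q=np.array([onplane(s,u,v,.022)[:2] for u,v in c])
    z=np.median(P[...,2][m>0]); print(n,'board z %.4f'%z,cv2.minAreaRect((q*1000).astype(np.float32)),
     'worktop z',np.median(P[230:240,200:210,2]) if n=='scene' else '')
E
python3 m.py
```

```text
tin scene 513 ztop 0.071 circ [0.3653 0.3453] rms 0.0023 topmean [0.3641 0.3438]
tin side 502 ztop 0.073 circ [0.3656 0.349 ] rms 0.0015 topmean [0.3652 0.3485]
timer scene 392 ztop 0.060 circ [0.4959 0.3752] rms 0.0082 topmean [0.489  0.3662]
timer side 419 ztop 0.063 circ [0.4963 0.38  ] rms 0.0089 topmean [0.4922 0.3731]
jar scene 460 ztop 0.107 circ [0.6066 0.3493] rms 0.0028 topmean [0.6038 0.3452]
jar side 434 ztop 0.110 circ [0.6068 0.353 ] rms 0.0018 topmean [0.6055 0.3501]
salt scene 546 ztop 0.089 circ [ 0.3895 -0.235 ] rms 0.0022 topmean [ 0.3836 -0.2394]
salt side 349 ztop 0.091 circ [ 0.3897 -0.2321] rms 0.0019 topmean [ 0.386  -0.2342]
mill scene 1423 ztop 0.159 circ [ 0.4176 -0.3524] rms 0.0034 topmean [ 0.4097 -0.3569]
mill side 889 ztop 0.168 circ [ 0.4182 -0.35  ] rms 0.0046 topmean [ 0.4137 -0.3511]
cup scene 292 ztop 0.054 circ [ 0.4936 -0.2937] rms 0.0045 topmean [ 0.4826 -0.2764]
cup side 554 ztop 0.056 circ [ 0.4919 -0.2913] rms 0.0102 topmean [ 0.499  -0.2917]
garlic scene 393 ztop 0.047 circ [ 0.542  -0.3969] rms 0.0078 topmean [ 0.5295 -0.4002]
garlic side 358 ztop 0.050 circ [ 0.5443 -0.3949] rms 0.0100 topmean [ 0.5315 -0.395 ]
tea scene 1011 ztop 0.121 circ [0.6165 0.4621] rms 0.0050 topmean [0.6131 0.4576]
tea side 1050 ztop 0.124 circ [0.617  0.4655] rms 0.0047 topmean [0.6157 0.4636]
lemon scene 649 ztop 0.051 circ [ 0.4628 -0.4729] rms 0.0087 topmean [ 0.4514 -0.4713]
lemon side 532 ztop 0.052 circ [ 0.4653 -0.4687] rms 0.0104 topmean [ 0.4535 -0.4668]
scene board z 0.0197 ((476.013427734375, 38.86004638671875), (237.96763610839844, 344.6776123046875), 2.83769154548645) worktop z 0.00022553696191310573
side board z 0.0205 ((480.49725341796875, 45.10060119628906), (229.0185546875, 337.9693298339844), 2.886051893234253) worktop z
```

Run:
```python
import cv2,numpy as np
i=cv2.imread('pics/side0.png');a=cv2.resize(i[90:220,140:300],(640,520),interpolation=cv2.INTER_CUBIC);cv2.imwrite('pics/crop1.png',a)
```

```text
(no output)
```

View pics/crop1.png

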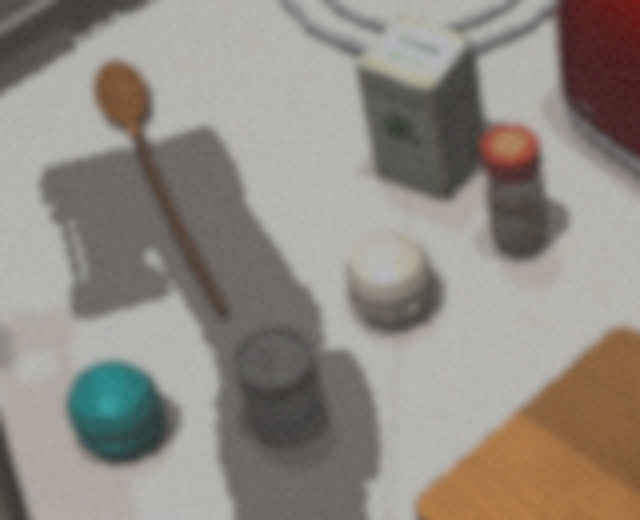

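The crop confirms the choice: the cream timer is at crop (390,280), the turquoise decoy at (115,410), the tin at (280,385) and the red-capped jar at (515,190). I'll move above the tin and refine with the wrist camera.

>>> jog_arm:
  motion:
    - [[0.02,-0.04,0.03,0.1],[0.05,-0.12,0.06,0.25],[0.095,-0.214,0.085,0.464],[0.095,-0.214,0.085,0.464],[0.095,-0.214,0.085,0.464],[0.095,-0.214,0.085,0.464],[0.095,-0.214,0.085,0.464],[0.095,-0.214,0.085,0.464],[0.095,-0.214,0.085,0.464],[0.095,-0.214,0.085,0.464]]
  grip: 0.094

```text
t: 1.1
position: [0.3847, 0.3685, 0.2899]
tcp_rot: [-0.001, 1.0, -0.0, -0.001]
wrist_force: [-0.5, -0.8, -0.1]
finger_gap: 0.0943
grasp_force: 0.0
```

```bash
cat >> h.py <<'E'
def wcloud(s):
    K=s['camera_matrix'];z=s['range_z'];v,u=np.mgrid[:480,:640]
    x=(u-K[0,2])/K[0,0];y=(v-K[1,2])/K[1,1];r=np.hypot(x,y);k=np.where(r>1e-9,np.tan(np.minimum(r,1.5))/np.maximum(r,1e-9),1)
    P=np.stack([x*k*z,y*k*z,z],-1);P=(P-s['t'])@s['R'];P[(z<=0)|(r>1.3)]=np.nan;return P
def wplane(s,uv,h):
    K=s['camera_matrix'];uv=np.atleast_2d(uv).astype(float)
    x=(uv[:,0]-K[0,2])/K[0,0];y=(uv[:,1]-K[1,2])/K[1,1];r=np.hypot(x,y)+1e-12
    d=np.stack([x/r*np.sin(r),y/r*np.sin(r),np.cos(r)],-1)@s['R'];o=-s['R'].T@s['t'];return o+d*((h-o[2])/d[:,2])[:,None]
E
python3 - <<'E'
from h import *
s=snap('wrist','w1.png');np.savez('w1.npz',**s);a=arm.sense();print(a['position'],a['tcp_rot'],a['wrist_force'],s['camera_matrix'][0],-s['R'].T@s['t'],s['R'])
E
```

```text
[0.38488684 0.3683154  0.28991226] [-1.21048935e-03  9.99999134e-01 -2.38468431e-04 -4.58587279e-04] [0.18327598 0.01103974 0.88796168] [371.64829954   0.         319.93688554] [0.3065767  0.36859047 0.46856411] [[-1.93727637e-03  9.99998060e-01 -3.56455257e-04]
 [ 9.62800048e-01  1.96153056e-03  2.70207733e-01]
 [ 2.70207908e-01  1.80271919e-04 -9.62801981e-01]]
```

View pics/w1.png

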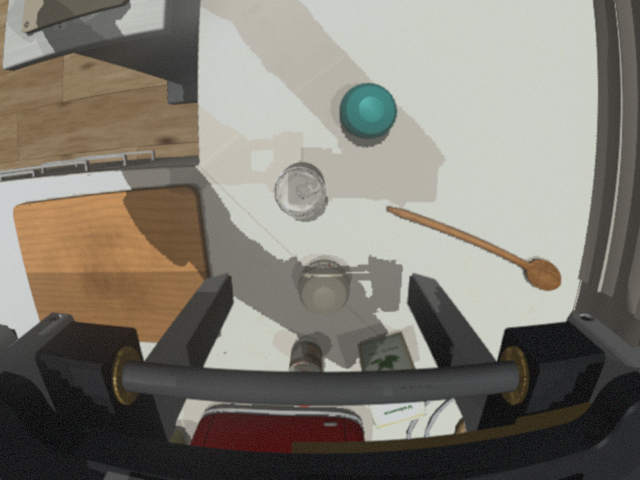

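The wrist view shows the tin at (300,190), the timer at (325,285), the jar at (305,355), the turquoise decoy at (368,110) and the board at left.

```bash
cat > wm.py <<'E'
from h import *
from scipy.optimize import least_squares
def circ(P,c0,r,z0,z1,R=.06):
    Q=P.reshape(-1,3);Q=Q[np.isfinite(Q[:,0])];Q=Q[np.hypot(*(Q[:,:2]-c0).T)<R];Q=Q[Q[:,2]>.012]
    T=Q[(Q[:,2]>z0)&(Q[:,2]<z1)];
    if len(T)<8: return None
    e=cv2.minEnclosingCircle((T[:,:2]*1000).astype(np.float32))
    return 'n %d zmax98 %.4f mean %s encl %s r %.1f'%(len(T),np.percentile(Q[:,2],98),T[:,:2].mean(0).round(4),np.round(e[0],1),e[1])
def board(s,h=.022):
    P=wcloud(s);H=cv2.cvtColor(s['image'],cv2.COLOR_BGR2HSV)
    m=(H[...,0]>8)&(H[...,0]<24)&(H[...,1]>90)&(abs(P[...,2]-h)<.008)
    m=cv2.morphologyEx(m.astype(np.uint8),cv2.MORPH_OPEN,np.ones((5,5)))
    c=max(cv2.findContours(m,0,1)[0],key=cv2.contourArea)[:,0]
    q=wplane(s,c,h)[:,:2];print('board z',np.median(P[...,2][m>0]).round(4),cv2.minAreaRect((q*1000).astype(np.float32)),'bbox u',c.min(0),c.max(0));return q
E
python3 - <<'E'
from wm import *
s=dict(np.load('w1.npz'));P=wcloud(s)
print('tin',circ(P,[.3655,.347],.0285,.068,.08,.045))
print('timer wide',circ(P,[.496,.377],.033,.02,.07,.045));print('timer top',circ(P,[.496,.377],.033,.05,.07,.045))
print('jar',circ(P,[.607,.351],.0225,.09,.12,.04))
print('worktop',np.nanmedian(P[200:220,330:360,2]))
H=cv2.cvtColor(s['image'],cv2.COLOR_BGR2GRAY)
q=board(s)
E
```

```text
tin n 1223 zmax98 0.4297 mean [0.3667 0.3461] encl [367.2 345.6] r 28.8
timer wide n 2205 zmax98 0.0603 mean [0.4875 0.3733] encl [495.6 373.9] r 33.3
timer top n 1419 zmax98 0.0603 mean [0.4936 0.3733] encl [496.1 373.6] r 28.3
jar n 24 zmax98 0.1043 mean [0.6284 0.3485] encl [628.5 348.9] r 8.9
worktop -0.0006806785532656784
board z 0.0199 ((483.879638671875, 49.61595153808594), (227.33627319335938, 337.7829284667969), 2.6512556076049805) bbox u [ 14 187] [206 341]
```

>>> jog_arm:
  motion:
    - [[-0.018,-0.0225,0,0],[-0.018,-0.0225,-0.05,0],[-0.018,-0.0225,-0.09,0],[-0.018,-0.0225,-0.13,0],[-0.018,-0.0225,-0.17,0],[-0.018,-0.0225,-0.2,0],[-0.018,-0.0225,-0.225,0],[-0.018,-0.0225,-0.245,0],[-0.018,-0.0225,-0.258,0],[-0.018,-0.0225,-0.264,0],[-0.018,-0.0225,-0.264,0],[-0.018,-0.0225,-0.264,0]]
  grip: 0.094

```text
t: 2.35
position: [0.3681, 0.3454, 0.0271]
tcp_rot: [-0.0, 1.0, 0.0, 0.0]
wrist_force: [0.0, 0.4, -0.4]
finger_gap: 0.0938
grasp_force: 0.0
```

>>> jog_arm:
  motion:
    - [[0,0,0,0],[0,0,0,0],[0,0,0,0],[0,0,0,0],[0,0,0,0],[0,0,0,0],[0,0,0,0],[0,0,0,0]]
  grip: 0.04
  grip_force: 20

```text
t: 3.15
position: [0.3679, 0.345, 0.0266]
tcp_rot: [-0.0, 1.0, 0.0, 0.0]
wrist_force: [-1.7, -0.3, 1.7]
finger_gap: 0.057
grasp_force: 20.0
```

>>> jog_arm:
  motion:
    - [[0,0,0.015,0],[0,0,0.04,0],[0,0,0.08,0],[0.01,-0.02,0.12,0],[0.025,-0.06,0.16,0],[0.04,-0.1,0.19,0],[0.052,-0.14,0.22,0],[0.064,-0.18,0.25,0],[0.076,-0.22,0.265,0],[0.084,-0.25,0.273,0],[0.089,-0.275,0.273,0],[0.092,-0.29,0.273,0],[0.092,-0.3,0.273,0],[0.092,-0.3,0.273,0],[0.092,-0.3,0.273,0],[0.092,-0.3,0.273,0]]

```text
t: 4.75
position: [0.4595, 0.0461, 0.2993]
tcp_rot: [-0.001, 1.0, 0.0, -0.0]
wrist_force: [1.2, 0.4, -1.2]
finger_gap: 0.057
grasp_force: 20.0
```

Run:
```python
from wm import *
s=snap('wrist','w2.png');np.savez('w2.npz',**s)
q=board(s)
```

```text
board z 0.02 ((485.01470947265625, 46.15107727050781), (226.43206787109375, 335.8504943847656), 2.4029741287231445) bbox u [185 127] [449 303]
```

View pics/w2.png

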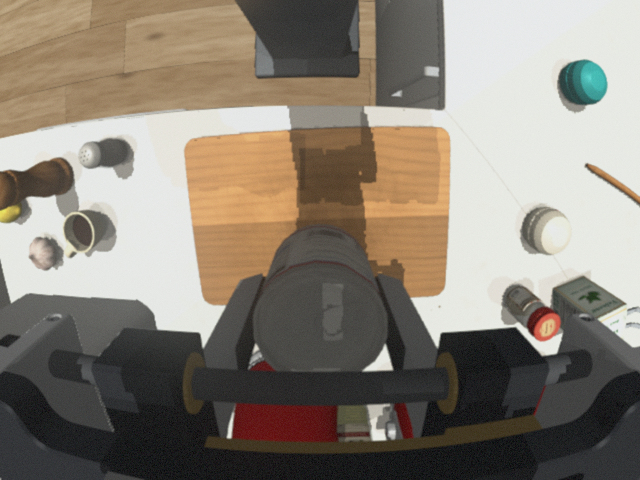

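The wrist view shows the board spanning roughly (185,127) to (449,303), with the held tin at (320,300). Salt is at (105,152), the mill at (35,185) and the cup at (85,230). Next I'll fit the board's edges as lines.

```bash
cat > bd.py <<'E'
from wm import *
def edges(s,h=.022):
    H=cv2.cvtColor(s['image'],cv2.COLOR_BGR2HSV);P=wcloud(s)
    m=((H[...,0]>6)&(H[...,0]<26)&(H[...,1]>70)&(abs(P[...,2]-.02)<.012)).astype(np.uint8)
    m=cv2.morphologyEx(m,cv2.MORPH_OPEN,np.ones((3,3)))
    c=max(cv2.findContours(m,0,1)[0],key=cv2.contourArea)[:,0]
    q=wplane(s,c,h)[:,:2]; c0=np.array([.481,.045]);a=np.radians(2.7);ux=np.array([np.cos(a),np.sin(a)]);uy=np.array([-ux[1],ux[0]])
    X=(q-c0)@ux;Y=(q-c0)@uy;out={}
    for n,A,Bv,t,L in(('front',X,Y,-.115,.14),('back',X,Y,.115,.14),('left',Y,X,.17,.09),('right',Y,X,-.17,.09)):
        k=(abs(A-t)<.012)&(abs(Bv)<L)
        if k.sum()<15: continue
        for _ in range(4):
            p=np.polyfit(Bv[k],A[k],1);k&=abs(A-np.polyval(p,Bv))<.0025
        sg=-1 if n in('front','back') else 1
        out[n]=(round(p[1],4),round(2.7+sg*np.degrees(p[0]),2),int(k.sum()))
    print(out)
E
python3 - <<'E'
from bd import *
for f in('w1','w2'): edges(dict(np.load(f+'.npz')))
s=dict(np.load('w2.npz'));P=wcloud(s)
print('jar',circ(P,[.607,.351],.0225,.09,.12,.035),'salt',circ(P,[.39,-.235],.022,.03,.1,.045),'timer',circ(P,[.496,.374],.033,.02,.07,.045))
E
```

```text
{'front': (np.float64(-0.1102), np.float64(2.71), 151), 'back': (np.float64(0.1181), np.float64(8.28), 6), 'left': (np.float64(0.1738), np.float64(1.82), 64), 'right': (np.float64(-0.1628), np.float64(3.18), 102)}
{'front': (np.float64(-0.1086), np.float64(2.62), 226), 'back': (np.float64(0.1141), np.float64(1.65), 10), 'left': (np.float64(0.1682), np.float64(2.41), 134), 'right': (np.float64(-0.1661), np.float64(2.92), 133)}
jar n 794 zmax98 0.1067 mean [0.6057 0.3438] encl [608.8 347.5] r 23.3 salt n 1123 zmax98 0.0891 mean [ 0.3882 -0.2261] encl [ 388.  -233.4] r 21.4 timer n 1648 zmax98 0.0601 mean [0.4924 0.361 ] encl [496. 372.] r 33.3
```

>>> jog_arm:
  motion:
    - [[0.012,0,0,0],[0.025,-0.001,-0.02,0],[0.025,-0.001,-0.06,0],[0.025,-0.001,-0.1,0],[0.025,-0.001,-0.14,0],[0.025,-0.001,-0.175,0],[0.025,-0.001,-0.205,0],[0.025,-0.001,-0.225,0],[0.025,-0.001,-0.238,0],[0.025,-0.001,-0.244,0],[0.025,-0.001,-0.247,0],[0.025,-0.001,-0.249,0],[0.025,-0.001,-0.249,0],[0.025,-0.001,-0.249,0]]

```text
t: 6.2
position: [0.4853, 0.0439, 0.051]
tcp_rot: [-0.0, 1.0, 0.0, 0.001]
wrist_force: [-0.2, 0.2, -2.0]
finger_gap: 0.0575
grasp_force: 20.0
```

>>> jog_arm:
  motion:
    - [[-0.0005,0.001,-0.001,0],[-0.0005,0.001,-0.0015,0],[-0.0005,0.001,-0.002,0],[-0.0005,0.001,-0.002,0],[-0.0005,0.001,-0.002,0]]

```text
t: 6.7
position: [0.4843, 0.045, 0.0488]
tcp_rot: [-0.0, 1.0, 0.0, 0.0]
wrist_force: [-0.8, 1.0, 4.4]
finger_gap: 0.0567
grasp_force: 20.0
```

Contact shows as a small upward force. Releasing and rising.

>>> jog_arm:
  motion:
    - [[0,0,0,0],[0,0,0,0],[0,0,0,0],[0,0,0,0],[0,0,0,0],[0,0,0.01,0],[0,0,0.03,0],[0,0,0.06,0],[0,0,0.1,0],[-0.01,0.02,0.14,0],[-0.02,0.04,0.18,0],[-0.02,0.06,0.22,0],[-0.025,0.08,0.25,0],[-0.025,0.08,0.25,0],[-0.025,0.08,0.25,0],[-0.025,0.08,0.25,0]]
  grip: 0.094

```text
t: 8.3
position: [0.4584, 0.1236, 0.2975]
tcp_rot: [0.0, 1.0, -0.001, -0.001]
wrist_force: [-0.1, -0.2, -0.0]
finger_gap: 0.0938
grasp_force: 0.0
```

Run:
```python
from bd import *
s=snap('wrist','w3.png');np.savez('w3.npz',**s)
edges(s);P=wcloud(s)
print('tin',circ(P,[.484,.045],.0285,.085,.11,.045));print('timer',circ(P,[.496,.374],.033,.02,.07,.045))
```

```text
{'front': (np.float64(-0.1084), np.float64(2.67), 226), 'back': (np.float64(0.1171), np.float64(2.47), 152), 'left': (np.float64(0.1686), np.float64(2.32), 141), 'right': (np.float64(-0.1654), np.float64(2.94), 128)}
tin n 2088 zmax98 0.4376 mean [0.4832 0.0452] encl [483.6  45.1] r 29.0
timer n 1891 zmax98 0.0601 mean [0.492  0.3629] encl [496.  370.9] r 33.4
```

View pics/w3.png

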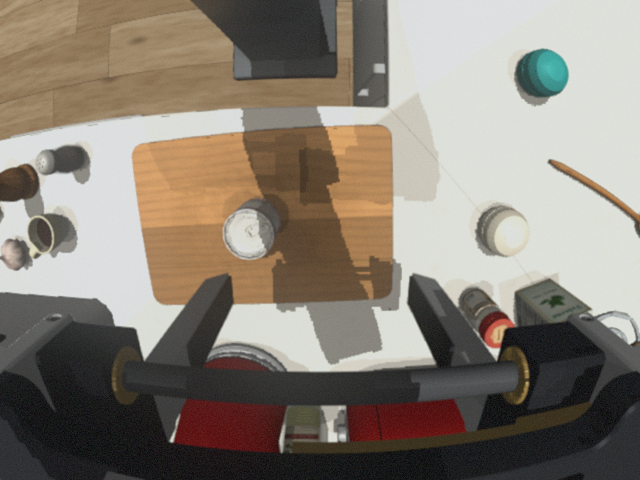

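The tin stands at (250,232) in this view, about 2 mm from the measured board centre. The cream timer is at (503,232).

>>> jog_arm:
  motion:
    - [[0.005,0.03,0,0],[0.012,0.07,0,0],[0.019,0.115,0,0],[0.026,0.16,-0.02,0],[0.032,0.205,-0.05,0],[0.036,0.235,-0.08,0],[0.038,0.25,-0.12,0],[0.038,0.25,-0.16,0],[0.038,0.25,-0.2,0],[0.038,0.25,-0.235,0],[0.038,0.25,-0.26,0],[0.038,0.25,-0.277,0],[0.038,0.25,-0.285,0],[0.038,0.25,-0.288,0],[0.038,0.25,-0.288,0],[0.038,0.25,-0.288,0]]

```text
t: 9.95
position: [0.4979, 0.3751, 0.0113]
tcp_rot: [0.0, 1.0, 0.0, 0.001]
wrist_force: [-0.4, 0.8, -0.3]
finger_gap: 0.0942
grasp_force: 0.0
```

>>> jog_arm:
  motion:
    - [[0,0,0,0],[0,0,0,0],[0,0,0,0],[0,0,0,0],[0,0,0,0],[0,0,0,0],[0,0,0,0],[0,0,0,0]]
  grip: 0.05
  grip_force: 15

```text
t: 10.75
position: [0.4974, 0.3747, 0.0108]
tcp_rot: [-0.0, 1.0, -0.0, 0.0]
wrist_force: [-0.7, -1.4, 5.4]
finger_gap: 0.0647
grasp_force: 15.0
```

>>> jog_arm:
  motion:
    - [[0,0,0,0],[0,0,0,0],[-0.001,0,-0.001,0],[-0.001,0,-0.003,0],[-0.001,0,-0.0045,0],[-0.001,0,-0.0045,0]]
  grip: 0.075

```text
t: 11.35
position: [0.496, 0.3747, 0.0056]
tcp_rot: [-0.0, 1.0, -0.0, -0.0]
wrist_force: [0.2, -0.1, 0.4]
finger_gap: 0.0753
grasp_force: 0.0
```

>>> jog_arm:
  motion:
    - [[0,0,0,0],[0,0,0,0],[0,0,0,0],[0,0,0,0],[0,0,0,0],[0,0,0,0]]
  grip: 0.05
  grip_force: 20

```text
t: 11.95
position: [0.4963, 0.3749, 0.006]
tcp_rot: [-0.0, 1.0, 0.0, -0.0]
wrist_force: [0.1, -0.4, 0.1]
finger_gap: 0.0646
grasp_force: 20.0
```

>>> jog_arm:
  motion:
    - [[0,0,0.01,0],[0,0,0.03,0],[0,0,0.07,0],[0,-0.01,0.11,0],[-0.001,-0.035,0.15,0],[-0.003,-0.075,0.16,0],[-0.005,-0.12,0.16,0],[-0.007,-0.165,0.16,0],[-0.009,-0.21,0.16,0],[-0.01,-0.255,0.16,0],[-0.012,-0.29,0.16,0],[-0.012,-0.315,0.16,0],[-0.012,-0.326,0.15,0],[-0.012,-0.33,0.14,0],[-0.012,-0.33,0.13,0],[-0.012,-0.33,0.12,0],[-0.012,-0.33,0.115,0],[-0.012,-0.33,0.112,0],[-0.012,-0.33,0.112,0],[-0.012,-0.33,0.112,0]]

```text
t: 13.95
position: [0.4845, 0.0452, 0.1181]
tcp_rot: [-0.0, 1.0, 0.0, 0.0]
wrist_force: [-0.5, -0.0, -1.8]
finger_gap: 0.0646
grasp_force: 20.0
```

>>> jog_arm:
  motion:
    - [[0,0,-0.005,0],[0,0,-0.01,0],[0,0,-0.014,0],[0,0,-0.0165,0],[0,0,-0.0185,0],[0,0,-0.0185,0],[0,0,-0.0185,0]]

```text
t: 14.65
position: [0.4841, 0.0448, 0.1]
tcp_rot: [-0.0, 1.0, -0.0, -0.0]
wrist_force: [-2.3, -0.6, 6.9]
finger_gap: 0.0646
grasp_force: 20.0
```

>>> jog_arm:
  motion:
    - [[0,0,0,0],[0,0,0,0],[0,0,0,0],[0,0,0,0],[0,0,0,0],[0,0,0.01,0],[0,0,0.03,0],[0,0,0.07,0],[0,-0.01,0.11,0],[-0.02,-0.05,0.15,0],[-0.025,-0.09,0.19,0],[-0.025,-0.1,0.19,0],[-0.025,-0.1,0.19,0],[-0.025,-0.1,0.19,0],[-0.025,-0.1,0.19,0]]
  grip: 0.094

```text
t: 16.15
position: [0.4588, -0.0537, 0.2888]
tcp_rot: [-0.001, 1.0, 0.0, -0.001]
wrist_force: [-0.7, 0.3, 0.2]
finger_gap: 0.0942
grasp_force: 0.0
```

Run:
```python
from bd import *
s=snap('wrist','w4.png');np.savez('w4.npz',**s)
edges(s);P=wcloud(s)
print('timer',circ(P,[.484,.045],.0285,.1,.17,.05));print('timertop',circ(P,[.484,.045],.0285,.147,.17,.05))
print('tinwall',circ(P,[.484,.045],.0285,.04,.088,.05))
print('salt',circ(P,[.389,-.234],.022,.03,.1,.045));print('salttop',circ(P,[.389,-.234],.022,.08,.1,.045));print('mill',circ(P,[.417,-.351],.022,.12,.18,.045));print('cup',circ(P,[.493,-.293],.022,.048,.06,.05))
```

```text
{'front': (np.float64(-0.1086), np.float64(2.62), 223), 'back': (np.float64(0.1172), np.float64(2.53), 158), 'left': (np.float64(0.1674), np.float64(2.4), 129), 'right': (np.float64(-0.167), np.float64(2.88), 149)}
timer n 3647 zmax98 0.4289 mean [0.4769 0.0383] encl [483.4  44.2] r 33.5
timertop n 1895 zmax98 0.4289 mean [0.4823 0.0433] encl [483.1  44.3] r 26.4
tinwall n 530 zmax98 0.4289 mean [0.4659 0.0286] encl [480.1  41.3] r 27.9
salt n 1257 zmax98 0.0891 mean [ 0.3883 -0.2277] encl [ 388.6 -235.4] r 21.5
salttop n 554 zmax98 0.0891 mean [ 0.3885 -0.2333] encl [ 388.4 -235.2] r 16.4
mill n 1617 zmax98 0.1663 mean [ 0.415  -0.3416] encl [ 416.1 -352.5] r 25.1
cup n 547 zmax98 0.0547 mean [ 0.4982 -0.2933] encl [ 501.  -295.3] r 40.7
```

View pics/w4.png

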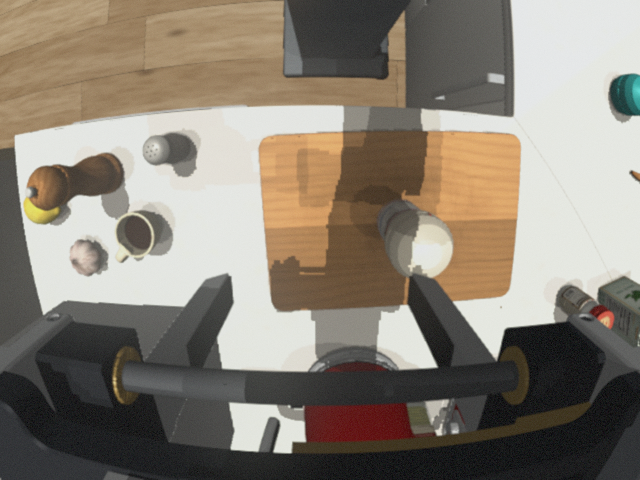

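The timer sits centred on the tin: its top is at (418,240), and it measures within 1 mm of the tin. Salt is at (165,149), the mill at (75,185). On to the salt, with the tool turned so the fingers close along x.

>>> jog_arm:
  motion:
    - [[-0.01,-0.02,0,-0.14],[-0.02,-0.05,0,-0.28],[-0.035,-0.09,0,-0.42],[-0.05,-0.13,0,-0.56],[-0.06,-0.165,0,-0.7],[-0.07,-0.1813,-0.02,-0.84],[-0.07,-0.1813,-0.04,-0.98],[-0.07,-0.1813,-0.06,-1.12],[-0.07,-0.1813,-0.08,-1.26],[-0.07,-0.1813,-0.1,-1.4],[-0.07,-0.1813,-0.11,-1.54],[-0.07,-0.1813,-0.12,-1.571],[-0.07,-0.1813,-0.13,-1.571],[-0.07,-0.1813,-0.13,-1.571],[-0.07,-0.1813,-0.13,-1.571]]
  grip: 0.07

```text
t: 17.7
position: [0.3893, -0.2363, 0.1594]
tcp_rot: [0.707, 0.708, 0.0, -0.0]
wrist_force: [0.2, 0.4, 1.0]
finger_gap: 0.0699
grasp_force: 0.0
```

Run:
```python
from bd import *
s=snap('wrist','w5.png');np.savez('w5.npz',**s);P=wcloud(s)
print('salt',circ(P,[.389,-.235],.022,.03,.1,.04));print('salttop',circ(P,[.389,-.235],.022,.08,.1,.04));print(arm.sense()['position'])
```

```text
salt n 2540 zmax98 0.2975 mean [ 0.3889 -0.2298] encl [ 388.6 -234.7] r 21.2
salttop n 1404 zmax98 0.2975 mean [ 0.389  -0.2344] encl [ 388.7 -235.8] r 16.5
[ 0.38954316 -0.23654841  0.15975427]
```

View pics/w5.png

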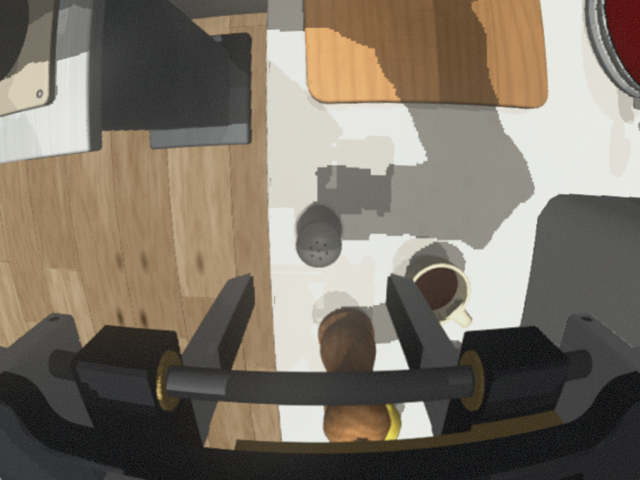

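The salt shaker is at (319,235), between the fingers. The mill and cup are clear. Descending.

>>> jog_arm:
  motion:
    - [[0,0.001,-0.02,0],[0,0.001,-0.045,0],[0,0.001,-0.07,0],[0,0.001,-0.09,0],[0,0.001,-0.105,0],[0,0.001,-0.115,0],[0,0.001,-0.12,0],[0,0.001,-0.12,0],[0,0.001,-0.12,0]]

```text
t: 18.65
position: [0.3897, -0.2357, 0.04]
tcp_rot: [0.707, 0.707, 0.0, 0.001]
wrist_force: [0.7, 0.5, 0.2]
finger_gap: 0.0702
grasp_force: 0.0
```

>>> jog_arm:
  motion:
    - [[0,0,0,0],[0,0,0,0],[0,0,0,0],[0,0,0,0],[0,0,0,0],[0,0,0,0],[0,0,0,0]]
  grip: 0.03
  grip_force: 15

```text
t: 19.35
position: [0.3889, -0.2354, 0.0396]
tcp_rot: [0.707, 0.707, -0.0, -0.0]
wrist_force: [-1.8, 0.2, 4.5]
finger_gap: 0.0384
grasp_force: 15.1
```

The gap of 38.4 mm is less than the expected 44 mm, so I'm checking before lifting.

Run:
```python
from bd import *
s=snap('wrist','w6.png');P=wcloud(s);print('salt',circ(P,[.389,-.235],.022,.08,.1,.03))
cv2.imwrite('pics/w6.png',s['image'][120:420,160:480])
a=dict(np.load('scene0.npz'))['image'];b=snap('side')['image'][260:350,320:440]
v=cv2.resize(a[262:322,338:398],(480,480),interpolation=cv2.INTER_CUBIC);w=cv2.resize(s['image'][150:390,200:440],(480,480))[:, :320]
cv2.imwrite('pics/c6.png',np.hstack([v[:,80:400],w]))
```

```text
salt n 5428 zmax98 0.1757 mean [ 0.3894 -0.2312] encl [ 389.  -226.2] r 28.5
```

View pics/c6.png

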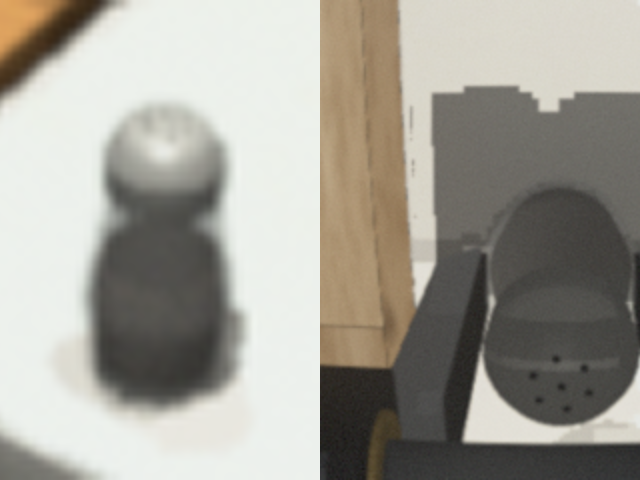

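The shaker has a waist at grip height: in the left crop the body is widest low down. I'll regrip lower, on the body.

>>> jog_arm:
  motion:
    - [[0,0,0,0],[0,0,0,0],[0,0,0,0],[0,0,-0.006,0],[0,0,-0.014,0],[0,0,-0.02,0],[0,0,-0.023,0],[0,0,-0.023,0]]
  grip: 0.065

```text
t: 20.25
position: [0.3888, -0.2352, 0.0158]
tcp_rot: [0.707, 0.707, -0.0, -0.001]
wrist_force: [-0.5, 0.6, -0.1]
finger_gap: 0.0649
grasp_force: 0.0
```

>>> jog_arm:
  motion:
    - [[0,0,0,0],[0,0,0,0],[0,0,0,0],[0,0,0,0],[0,0,0,0],[0,0,0,0],[0,0,0,0]]
  grip: 0.03
  grip_force: 18

```text
t: 20.95
position: [0.3892, -0.2355, 0.0167]
tcp_rot: [0.707, 0.707, 0.0, 0.0]
wrist_force: [-0.3, -0.2, 3.8]
finger_gap: 0.0415
grasp_force: 18.0
```

>>> jog_arm:
  motion:
    - [[0,0,0.01,0],[0,0,0.03,0],[0,0,0.07,0],[0,0.01,0.11,0],[0,0.03,0.15,0],[0,0.06,0.19,0],[0.005,0.1,0.2,0],[0.01,0.14,0.2,0],[0.02,0.18,0.2,0],[0.03,0.22,0.2,0],[0.05,0.26,0.2,0],[0.065,0.3,0.2,0],[0.08,0.34,0.2,0],[0.088,0.365,0.2,0],[0.091,0.376,0.19,0],[0.091,0.3805,0.17,0],[0.091,0.3805,0.14,0],[0.091,0.3805,0.11,0],[0.091,0.3805,0.09,0],[0.091,0.3805,0.09,0]]

```text
t: 22.95
position: [0.4774, 0.1429, 0.104]
tcp_rot: [0.708, 0.707, -0.003, -0.001]
wrist_force: [-0.5, -0.0, -1.3]
finger_gap: 0.0418
grasp_force: 18.0
```

>>> jog_arm:
  motion:
    - [[0,0,-0.02,0],[0,0,-0.04,0],[0,0,-0.052,0],[0,0,-0.06,0],[0,0,-0.064,0],[0,0,-0.066,0],[0,0,-0.067,0],[0,0,-0.067,0],[0,0,-0.067,0]]

```text
t: 23.85
position: [0.4806, 0.1452, 0.0399]
tcp_rot: [0.707, 0.707, 0.0, 0.0]
wrist_force: [-0.9, -0.5, -1.1]
finger_gap: 0.0415
grasp_force: 18.0
```

>>> jog_arm:
  motion:
    - [[-0.0005,0,-0.001,0],[-0.0005,0,-0.0017,0],[-0.0005,0,-0.0017,0],[-0.0005,0,-0.0017,0]]

```text
t: 24.25
position: [0.4802, 0.1452, 0.0388]
tcp_rot: [0.707, 0.707, 0.001, 0.0]
wrist_force: [-1.6, -0.8, 8.4]
finger_gap: 0.0418
grasp_force: 18.0
```

>>> jog_arm:
  motion:
    - [[0,0,0,0],[0,0,0,0],[0,0,0,0],[0,0,0,0],[0,0,0.01,0],[0,0,0.03,0],[0,0,0.07,0],[0,0,0.11,0],[0,0,0.15,0],[0,-0.02,0.19,0],[-0.005,-0.05,0.23,0],[-0.01,-0.09,0.25,0],[-0.015,-0.13,0.25,0],[-0.02,-0.17,0.25,0],[-0.025,-0.22,0.25,0],[-0.03,-0.27,0.25,0],[-0.04,-0.32,0.25,0],[-0.05,-0.37,0.25,0],[-0.06,-0.42,0.25,0],[-0.062,-0.45,0.25,0]]
  grip: 0.075

```text
t: 26.25
position: [0.4155, -0.3086, 0.2887]
tcp_rot: [0.709, 0.706, -0.0, 0.001]
wrist_force: [0.5, -0.6, -0.6]
finger_gap: 0.0751
grasp_force: 0.0
```

>>> jog_arm:
  motion:
    - [[0,-0.02,0,0],[0,-0.03,0,0],[0,-0.03,0,0],[0,-0.03,0,0]]

```text
t: 26.65
position: [0.418, -0.3335, 0.2878]
tcp_rot: [0.707, 0.708, 0.0, -0.0]
wrist_force: [0.2, 0.1, -0.7]
finger_gap: 0.075
grasp_force: 0.0
```

Run:
```python
from bd import *
s=snap('wrist','w7.png');np.savez('w7.npz',**s);P=wcloud(s)
for z in((.12,.158),(.15,.158),(.162,.18)):print('mill',circ(P,[.417,-.351],.022,*z,.04))
print('cup',circ(P,[.493,-.293],.022,.048,.06,.05));print(arm.sense()['position'])
```

```text
mill n 2013 zmax98 0.4205 mean [ 0.4168 -0.3478] encl [ 416.8 -353.4] r 25.0
mill n 1157 zmax98 0.4205 mean [ 0.4168 -0.3511] encl [ 416.7 -353. ] r 20.8
mill n 156 zmax98 0.4205 mean [ 0.4169 -0.3521] encl [ 416.9 -353. ] r 6.0
cup n 742 zmax98 0.4278 mean [ 0.5014 -0.2959] encl [ 500.8 -295.6] r 40.1
[ 0.41815179 -0.33322097  0.28776392]
```

View pics/w7.png

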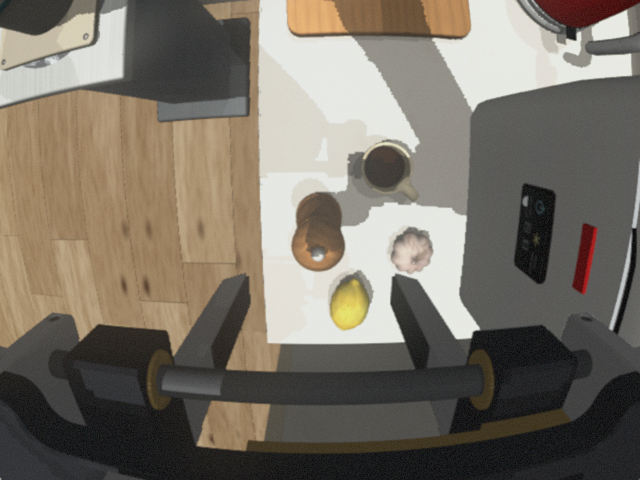

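The mill's knob is at (318,254). The cup, garlic and lemon are clear of the fingers. Descending to the head.

>>> jog_arm:
  motion:
    - [[-0.001,-0.015,0,0],[-0.001,-0.0197,-0.02,0],[-0.001,-0.0197,-0.05,0],[-0.001,-0.0197,-0.08,0],[-0.001,-0.0197,-0.11,0],[-0.001,-0.0197,-0.135,0],[-0.001,-0.0197,-0.153,0],[-0.001,-0.0197,-0.163,0],[-0.001,-0.0197,-0.166,0],[-0.001,-0.0197,-0.166,0],[-0.001,-0.0197,-0.166,0]]

```text
t: 27.8
position: [0.4173, -0.3552, 0.1227]
tcp_rot: [0.707, 0.707, 0.0, 0.001]
wrist_force: [0.1, 0.3, 0.4]
finger_gap: 0.0751
grasp_force: 0.0
```

>>> jog_arm:
  motion:
    - [[0,0,0,0],[0,0,0,0],[0,0,0,0],[0,0,0,0],[0,0,0,0],[0,0,0,0],[0,0,0,0]]
  grip: 0.035
  grip_force: 25

```text
t: 28.5
position: [0.4169, -0.3548, 0.122]
tcp_rot: [0.707, 0.707, 0.0, 0.0]
wrist_force: [0.4, 1.3, 2.7]
finger_gap: 0.0479
grasp_force: 25.0
```

>>> jog_arm:
  motion:
    - [[0,0,0.008,0],[0,0,0.025,0],[0,0,0.05,0],[0,0,0.08,0],[0.003,0.01,0.1,0],[0.01,0.035,0.11,0],[0.018,0.07,0.11,0],[0.026,0.105,0.11,0],[0.034,0.14,0.11,0],[0.042,0.175,0.11,0],[0.05,0.21,0.11,0],[0.058,0.245,0.11,0],[0.066,0.275,0.11,0],[0.071,0.291,0.11,0],[0.0724,0.298,0.1,0],[0.0724,0.298,0.08,0],[0.0724,0.298,0.06,0],[0.0724,0.298,0.045,0],[0.0724,0.298,0.035,0],[0.0724,0.298,0.03,0]]

```text
t: 30.5
position: [0.4882, -0.0574, 0.1507]
tcp_rot: [0.708, 0.707, -0.001, -0.001]
wrist_force: [-0.3, -0.2, -2.2]
finger_gap: 0.0471
grasp_force: 25.0
```

>>> jog_arm:
  motion:
    - [[0,0,-0.003,0],[0,0,-0.005,0],[0,0,-0.007,0],[0,0,-0.008,0],[0,0,-0.008,0],[0,0,-0.008,0]]

```text
t: 31.1
position: [0.4894, -0.0567, 0.1442]
tcp_rot: [0.707, 0.707, 0.0, 0.0]
wrist_force: [-0.6, 0.5, 3.2]
finger_gap: 0.0477
grasp_force: 25.0
```

>>> jog_arm:
  motion:
    - [[0,0,0,0],[0,0,0,0],[0,0,0,0],[0,0,0,0],[0,0,0.01,0],[0,0,0.03,0],[0,0,0.06,0],[0,0,0.1,0],[0,0.01,0.14,0.14],[-0.01,0.04,0.17,0.28],[-0.02,0.08,0.18,0.42],[-0.03,0.12,0.19,0.56],[-0.03,0.15,0.19,0.7],[-0.03,0.177,0.19,0.84],[-0.03,0.177,0.19,0.98],[-0.03,0.177,0.19,1.12],[-0.03,0.177,0.19,1.26],[-0.03,0.177,0.19,1.4],[-0.03,0.177,0.19,1.54],[-0.03,0.177,0.19,1.571]]
  grip: 0.075

```text
t: 33.1
position: [0.4591, 0.12, 0.3344]
tcp_rot: [-0.001, 1.0, -0.0, 0.0]
wrist_force: [0.1, 0.1, 1.1]
finger_gap: 0.075
grasp_force: 0.0
```

>>> jog_arm:
  motion:
    - [[0,0,0,0],[0,0,0,0],[0,0,0,0]]

```text
t: 33.4
position: [0.4592, 0.1203, 0.3339]
tcp_rot: [0.001, 1.0, -0.0, 0.0]
wrist_force: [-0.8, 0.8, -0.4]
finger_gap: 0.0749
grasp_force: 0.0
```

```bash
cat > chk.py <<'E'
from bd import *
import sys
f=sys.argv[1];s=snap('wrist',f+'.png');np.savez(f+'.npz',**s);P=wcloud(s);edges(s)
for n,c,z0,z1,R in(('timer',(.484,.045),.1,.17,.045),('salt',(.479,.145),.1,.13,.04),('saltbody',(.479,.145),.04,.13,.04),('millhead',(.489,-.055),.145,.18,.04),('millknob',(.489,-.055),.183,.2,.04),('jarb',(.607,.351),.09,.12,.035),('jar',(.564,.049),.11,.14,.035)):
    print(n,circ(P,np.array(c),0,z0,z1,R))
print(arm.sense()['position'])
E
python3 chk.py w8
```

```text
{'front': (np.float64(-0.1085), np.float64(2.74), 214), 'back': (np.float64(0.117), np.float64(2.52), 154), 'left': (np.float64(0.1688), np.float64(2.2), 130), 'right': (np.float64(-0.1654), np.float64(3.05), 72)}
timer n 3032 zmax98 0.4739 mean [0.478  0.0493] encl [483.8  45.4] r 33.3
salt n 649 zmax98 0.4592 mean [0.4787 0.1436] encl [480.2 144. ] r 17.1
saltbody n 1083 zmax98 0.4592 mean [0.4741 0.1428] encl [479.3 143.9] r 21.4
millhead n 1409 zmax98 0.1888 mean [ 0.4836 -0.0472] encl [488.7 -54.9] r 25.1
millknob n 113 zmax98 0.1888 mean [ 0.4881 -0.0539] encl [488.5 -55.1] r 6.3
jarb n 772 zmax98 0.1067 mean [0.6037 0.3446] encl [608.1 347.7] r 22.7
jar None
[0.45912325 0.1203771  0.33383296]
```

View pics/w8.png

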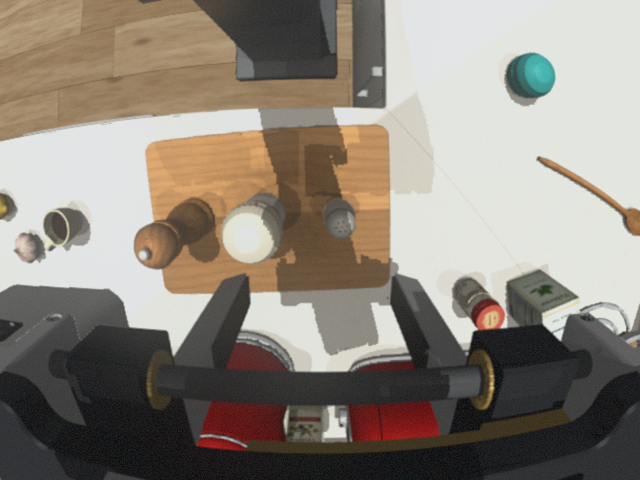

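The board now holds the mill (head at 158,245), the timer on the tin (250,235) and the salt (340,220). All are upright and within about 1 mm of target. Next is the jar, with its cap at (487,317).

>>> jog_arm:
  motion:
    - [[0.02,0.03,0,0],[0.045,0.07,0,0],[0.07,0.11,-0.01,0],[0.095,0.15,-0.03,0],[0.115,0.185,-0.05,0],[0.13,0.21,-0.07,0],[0.138,0.225,-0.085,0],[0.141,0.23,-0.094,0],[0.141,0.23,-0.094,0],[0.141,0.23,-0.094,0],[0.141,0.23,-0.094,0]]
  grip: 0.07

```text
t: 34.55
position: [0.6007, 0.3493, 0.2414]
tcp_rot: [0.001, 1.0, 0.0, 0.001]
wrist_force: [0.0, -0.4, 0.4]
finger_gap: 0.0699
grasp_force: 0.0
```

Run:
```python
from bd import *
s=snap('wrist','w9.png');P=wcloud(s)
for z in((.03,.12),(.095,.12)):print('jar',circ(P,np.array([.607,.35]),0,*z,.035))
Q=P.reshape(-1,3);Q=Q[np.isfinite(Q[:,0])];k=(abs(Q[:,0]-.615)<.08)&(Q[:,1]>.40)&(Q[:,1]<.54)&(Q[:,2]>.03)&(Q[:,2]<.13);print('tea ymin',np.percentile(Q[k,1],1))
print(arm.sense()['position'],arm.sense()['joint_positions'].round(2))
```

```text
jar n 2471 zmax98 0.3780 mean [0.604  0.3489] encl [608.3 348.9] r 23.0
jar n 1962 zmax98 0.3780 mean [0.6075 0.3488] encl [608.9 348.6] r 22.5
tea ymin 0.42365214071745566
[0.60071507 0.34942726 0.24144078] [-0.63  0.67  0.11  1.33 -0.08  1.14  1.06]
```

>>> jog_arm:
  motion:
    - [[0.008,0,-0.01,0],[0.008,0,-0.04,0],[0.008,0,-0.075,0],[0.008,0,-0.11,0],[0.008,0,-0.14,0],[0.008,0,-0.165,0],[0.008,0,-0.18,0],[0.008,0,-0.188,0],[0.008,0,-0.19,0],[0.008,0,-0.19,0],[0.008,0,-0.19,0]]

```text
t: 35.7
position: [0.6091, 0.3509, 0.0512]
tcp_rot: [-0.0, 1.0, 0.001, 0.001]
wrist_force: [-0.1, -1.1, 0.3]
finger_gap: 0.0697
grasp_force: 0.0
```

>>> jog_arm:
  motion:
    - [[0,0,0,0],[0,0,0,0],[0,0,0,0],[0,0,0,0],[0,0,0,0],[0,0,0,0],[0,0,0,0]]
  grip: 0.03
  grip_force: 20

```text
t: 36.4
position: [0.6083, 0.3502, 0.0501]
tcp_rot: [-0.0, 1.0, -0.0, 0.0]
wrist_force: [-0.1, -1.5, 3.9]
finger_gap: 0.0443
grasp_force: 20.0
```

>>> jog_arm:
  motion:
    - [[0,0,0.01,0],[0,0,0.03,0],[0,0,0.065,0],[0,0,0.1,0],[-0.002,-0.012,0.12,0],[-0.006,-0.04,0.13,0],[-0.011,-0.075,0.13,0],[-0.016,-0.11,0.13,0],[-0.021,-0.145,0.13,0],[-0.026,-0.18,0.13,0],[-0.031,-0.215,0.13,0],[-0.036,-0.25,0.13,0],[-0.041,-0.278,0.13,0],[-0.0445,-0.295,0.125,0],[-0.0445,-0.3014,0.11,0],[-0.0445,-0.3014,0.09,0],[-0.0445,-0.3014,0.07,0],[-0.0445,-0.3014,0.05,0],[-0.0445,-0.3014,0.038,0],[-0.0445,-0.3014,0.03,0]]

```text
t: 38.4
position: [0.5633, 0.0496, 0.0787]
tcp_rot: [-0.0, 1.0, 0.0, -0.001]
wrist_force: [-0.4, -0.6, -1.2]
finger_gap: 0.0441
grasp_force: 20.0
```

>>> jog_arm:
  motion:
    - [[0,0,-0.003,0],[0,0,-0.005,0],[0,0,-0.007,0],[0,0,-0.008,0],[0,0,-0.008,0],[0,0,-0.008,0]]

```text
t: 39.0
position: [0.564, 0.049, 0.0722]
tcp_rot: [-0.0, 1.0, 0.0, 0.0]
wrist_force: [0.6, -0.7, 0.8]
finger_gap: 0.0444
grasp_force: 20.0
```

>>> jog_arm:
  motion:
    - [[0,0,-0.0005,0],[0,0,-0.0005,0],[0,0,-0.0005,0],[0,0,-0.0005,0],[0,0,0.01,0],[0,0,0.03,0],[0,0,0.065,0],[0,0,0.1,0],[0,0,0.14,0],[0,0,0.18,0],[-0.02,0.01,0.22,0],[-0.05,0.03,0.25,0],[-0.08,0.05,0.26,0],[-0.1,0.07,0.26,0],[-0.1,0.07,0.26,0],[-0.1,0.07,0.26,0],[-0.1,0.07,0.26,0],[-0.1,0.07,0.26,0]]
  grip: 0.07

```text
t: 40.8
position: [0.4643, 0.1179, 0.3316]
tcp_rot: [0.001, 1.0, -0.0, -0.0]
wrist_force: [-0.1, -0.5, -0.5]
finger_gap: 0.07
grasp_force: 0.0
```

```bash
python3 chk.py w10
python3 - <<'E'
from h import *
a=snap('scene')['image'];np.save('sc.npy',a);cv2.imwrite('pics/fin.png',np.hstack([cv2.resize(a[130:350,170:510],(510,330)),cv2.resize(cv2.imread('pics/w10.png')[80:380,140:400],(286,330))]))
E
```

```text
{'front': (np.float64(-0.1084), np.float64(2.66), 211), 'back': (np.float64(0.1172), np.float64(2.67), 132), 'left': (np.float64(0.1689), np.float64(2.51), 130), 'right': (np.float64(-0.1655), np.float64(2.99), 74)}
timer n 3096 zmax98 0.4717 mean [0.4783 0.0492] encl [483.5  45.4] r 33.4
salt n 672 zmax98 0.4711 mean [0.479  0.1437] encl [480.3 144.1] r 17.2
saltbody n 1102 zmax98 0.4711 mean [0.4747 0.1426] encl [479.8 143.5] r 21.5
millhead n 1433 zmax98 0.1892 mean [ 0.4839 -0.0471] encl [488.6 -55. ] r 25.0
millknob n 123 zmax98 0.1892 mean [ 0.4881 -0.0538] encl [488.9 -55.5] r 6.3
jarb None
jar n 902 zmax98 0.1289 mean [0.5609 0.0557] encl [564.   49.8] r 22.7
[0.46422207 0.11800998 0.33150183]
```

View pics/fin.png

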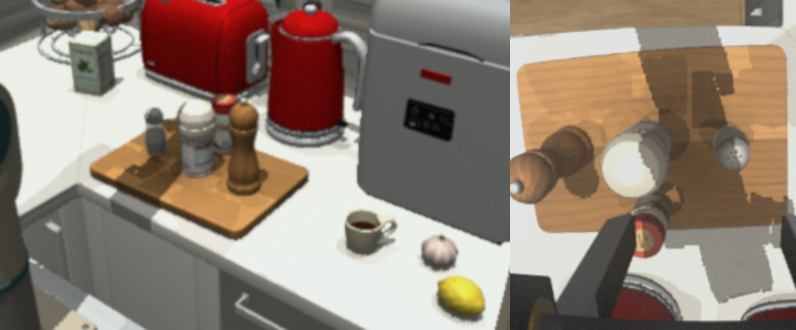

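The final view shows all five things upright on the board. In the left panel the salt is at (155,130), the tin with the timer at (197,140), the jar at (224,122) and the mill at (243,145). The bystanders are where they were, and all spacings measure within about 1.5 mm.

```bash
python3 -c "
from cell import arm
print(arm.hand_in())"
```

```text
the job is handed in; nothing more can be done
None
```

The board is set out as asked and handed in at about 41 s: the tin is about 2 mm from the measured board centre with the timer on it, and the salt, mill and jar are within about 1.5 mm of their set distances from the tin, all upright and released.

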